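Stack the sample tubs for the cold store

ROBOT

A 6-joint arm with a two-finger parallel gripper is mounted at the origin on the work surface. World frame = base frame: x ahead of the robot, y to its left, z up, the work surface at z = 0. Lengths are in mm, angles in rad, forces in N, time in s.
With the tool pointing down it reaches from about 225 to 875 mm from the base axis. Payload 3.4 kg.
Tool frame: the origin (TCP) lies midway between the tips of the shut fingers; the grasp point (between the pads) lies 19 mm behind it (r.grip_depth is the z of the grasp point in the tool frame, in mm); z points along the fingers, y is the line along which they close (so a half turn about z gives the same grasp; the last joint's range is limited). The gripper opens to 85 mm and grips with 20 to 120 N. Pads are 22 mm wide; open, the fingers measure 114 mm over their backs; the gripper's body (76 mm by 85 mm) begins 54 mm behind the grasp point. The pads swing forward as they close: fully open they stand 13 mm farther back than shut.
Start: joints at [1.163, 0.276, 1.505, -0, 1.361, -0.121], TCP at [162.675, 551.543, 231.328] pointing down, gripper open.
Joint ranges: [-2.89, 2.89], [-0.75, 2.08], [0.22, 2.7], [-1.18, 4.32], [0.11, 2.71], [-2.7, 2.7]. Speed limits (rad/s): [2.57, 2.57, 3.14, 3.14, 3.14, 3.14].

INTERFACE

Orientations are given as a rotation vector (axis times angle).
In Python, from rig import r gives the robot as it stands. The module is installed in compiled form; this text tells all that it offers.
- The arm moves only by the tool move_arm, never from a script. Its argument "increments" is a list of rows, each an object with "claw": the gripper's target within -1 to 1 (shut at 1, half-way at 0, fully open at -1); "travel": the shift along the tool's x, y, z in cm, a list of three; "turn": the turn, a rotation vector about the tool's x, y, z in degrees, a list of three. A call has 1 to 20 rows; each row shifts and turns the commanded pose from where the row before left it, along the tool's axes as they then stand; what a row does not reach is not made up. A row lasts 1/12 s, in which the tool goes at most 41.7 mm and 7.16 degrees, less where a joint would pass 70% of its speed; a pose out of reach is approached as far as the arm can. A call with a gripper value outside its range is refused whole. The fingers move at their own pace and stop on an object; "grip_force" is the grip in N (left out, the last holds). Time passes only in rows, so rows that do not move let the fingers close. It gives the time, the measured TCP pose, the force, the opening and the grip force at its end, in the units of the state.
- r.sense(): the state, without advancing time (a new reading comes with each control period).
- r.read_camera(name): name is "side" or "top"; returns the picture (400x640x3 uint8, red, green, blue); there is no depth.
- r.calibration(name): a dict with "fx", "fy", "cx", "cy" (pixels), "dist_coeffs" ([k1, k2, p1, p2, k3] as OpenCV has them; the pictures are not rectified), "origin" and "attitude" of the camera in the world. Camera axes: x right, y up, looking along -z (the intrinsics and any distortion apply to the point x, -y, -z); pixel columns grow to the right and rows downward; lengths in mm; the calibration is good to about 2 mm. A picture is of the moment at which its call begins. calibration takes no time and is no camera call.
- r.hand_in(): hands the job in; it is judged then, once.
The state is a dict: "time_s": time; "q": joint angles; "joint_vel": joint speeds; "joint_torque": joint torques, N m; "ee_pos": TCP position; "tcp_rot": TCP orientation; "force": force on the tool from outside, world axes, zero at the start; "ft_torque": the same for the moment, N m; "width": finger opening in mm; "grasp_force": force on a finger pad.
Only numpy, scipy, OpenCV 4.12 (cv2) and the standard library are available. Lean on these libraries where they do the work, as an engineer would, in place of code of your own. Each camera call takes 0.05 s, during which the arm holds its last target. There are 200 camera calls.

TASK

Make up the stack for the cold store on the round steel plate: the wide tub at the bottom in the middle of the plate, on it whichever of the two look-alike tall tubs is full (lift them to feel which), and the small tub on top, each centred on the one below. Stand the empty tall tub upright in the white returns tray. Keep all the tubs upright throughout and leave the beaker, the glass dish and the bottle where they stand.

Things in the scene. Friction and masses are not known exactly. Their poses are not given: they have to be found in the camera images.
- wide_tub: The wide closed sample tub: upright white cylinder with a flat white lid edged by a thin grey bead, 68 mm in diameter, 50 mm high with the lid, 190 to 310 g. Origin: centre of the underside, z up its axis.
- tall_tub_a: One of two identical-looking tall closed sample tubs: upright white cylinder, flat lid, 56 mm in diameter, 70 mm high with the lid. Origin: centre of the underside, z up its axis. One of the two is full (190 to 265 g in all; the contents may shift a few mm inside), the other empty (50 g in all); which one changes each time and can only be felt by lifting.
- tall_tub_b: One of two identical-looking tall closed sample tubs: upright white cylinder, flat lid, 56 mm in diameter, 70 mm high with the lid. Origin: centre of the underside, z up its axis. One of the two is full (190 to 265 g in all; the contents may shift a few mm inside), the other empty (50 g in all); which one changes each time and can only be felt by lifting.
- small_tub: The small closed sample tub: upright white cylinder with a flat white lid edged by a thin grey bead, 44 mm in diameter, 40 mm high with the lid, 50 to 80 g. Origin: centre of the underside, z up its axis.
- plate: Round flat steel plate, 120 mm in diameter and 14 mm thick, fixed to the bench, with a dark ring line (90 mm in diameter) about its centre. Its flat top, 14 mm above the bench, carries the stack. Origin: centre of the underside, on the bench.
- tray: The returns tray: open white plastic tray, 170 mm (its x) by 140 mm (its y) outside, 30 mm high, walls 5 mm, floor 5 mm thick, fixed to the bench. Origin: centre of the underside, on the bench; the tray's yaw varies by up to 0.3 rad.
- beaker: Bystander: loose open steel beaker, 64 mm in diameter at the rim, 75 mm high. Origin: centre of the underside.
- dish: Bystander: loose closed glass culture dish, 76 mm in diameter, 18 mm high. Origin: centre of the underside.
- bottle: Bystander: loose glass bottle with a black cap, 60 mm in diameter, 150 mm high, to one side. Origin: centre of the underside.
There are look-alikes about, which are no part of the job. What is shaped like the wide_tub but brown or green is not meant.

How it is judged (in metres and radians):
At the end, for the whole second after the job is handed in: The wide tub stands upright on the plate within 12 mm of its centre; the full tall tub stands on the wide tub and the small tub on the full tall tub, each upright and within 10 mm of the axis of the one below; the empty tall tub stands upright on the floor of the tray; all are at rest (horizontal distance between wide_tub and plate below 0.012 m and z of wide_tub in the frame of plate between 0.01 and 0.018 m and angle between wide_tub's own z axis and vertical below 0.08 rad and ((horizontal distance between tall_tub_a and wide_tub below 0.01 m and z of tall_tub_a in the frame of wide_tub between 0.046 and 0.054 m and angle between each of tall_tub_a, small_tub, tall_tub_b's own z axis and vertical below 0.08 rad and horizontal distance between small_tub and tall_tub_a below 0.01 m and z of small_tub in the frame of tall_tub_a between 0.066 and 0.074 m and x of tall_tub_b in the frame of tray between -0.056 and 0.056 m and y of tall_tub_b in the frame of tray between -0.041 and 0.041 m and z of tall_tub_b in the frame of tray between 0.001 and 0.009 m and contact force between tall_tub_b and tray between 0.15 and 0.95 N) or (horizontal distance between tall_tub_b and wide_tub below 0.01 m and z of tall_tub_b in the frame of wide_tub between 0.046 and 0.054 m and angle between each of tall_tub_b, small_tub, tall_tub_a's own z axis and vertical below 0.08 rad and horizontal distance between small_tub and tall_tub_b below 0.01 m and z of small_tub in the frame of tall_tub_b between 0.066 and 0.074 m and x of tall_tub_a in the frame of tray between -0.056 and 0.056 m and y of tall_tub_a in the frame of tray between -0.041 and 0.041 m and z of tall_tub_a in the frame of tray between 0.001 and 0.009 m and contact force between tall_tub_a and tray between 0.15 and 0.95 N)) and linear speed of each of wide_tub, tall_tub_a, tall_tub_b, small_tub below 0.02 m/s); the robot touches nothing.
It fails at once if a tub is tipped by more than about 30 degrees (angle between any of wide_tub, tall_tub_a, tall_tub_b, small_tub's own z axis and vertical above 0.55 rad).
It fails at once if the beaker, the dish or the bottle is shifted by more than 25 mm or tipped over (distance of any of beaker, dish, bottle from where it was at the start of the episode above 0.025 m or angle between any of beaker, dish, bottle's own z axis and vertical above 0.4 rad).
It also fails if it takes over 134 s, if anything falls off the work surface, if the arm or the gripper's body presses on something with over 40 N, if the wrist force passes 120 N, or if a joint passes its speed limit or range.

## Working session

There is one attempt and no reset: what is moved stays moved. The work goes in short steps, Python scripts to look and compute and a tool call to move; the robot and the scene stay as the last step left them, time stands still between calls to the robot, and variables do not carry over. Pictures are saved under pics/ and viewed, at most 14 in all, crops included, and the job is handed in when it is done.

Besides the shell and the picture viewer there is one more tool, called after "Emit:" by a JSON object that holds its "fn" and its "kwargs", one argument or row to a line. move_arm: Moves the arm, as the interface text tells. Its arguments: {"type":"object","properties":{"increments":{"type":"array"},"grip_force":{"type":"number"}},"required":["increments"]}

```bash
mkdir -p pics
python3 - <<'E'
from rig import r
import cv2
for n in("top","side"):
    cv2.imwrite(f"pics/{n}0.png",r.read_camera(n)[:,:,::-1]); print(n,r.calibration(n))
print(r.sense(), r.grip_depth)
E
```

```text
top {'fx': 456.2340586126747, 'fy': 456.2340586126747, 'cx': 322.2393693754217, 'cy': 193.46640292504188, 'dist_coeffs': array([-0.01974835,  0.        ,  0.        ,  0.        ,  0.        ]), 'origin': array([ 269.60361538,   -4.45531949, 1278.41387604]), 'attitude': array([ 0.13748792, -0.13913479, -1.53585972])}
side {'fx': 448.8326695514549, 'fy': 448.8326695514549, 'cx': 312.58368313341765, 'cy': 194.34227070027416, 'dist_coeffs': array([0.04179292, 0.        , 0.        , 0.        , 0.        ]), 'origin': array([  -6.10288853, -835.35831599,  827.42515084]), 'attitude': array([ 0.85289968, -0.22681825, -0.48737071])}
{'time_s': 0.1, 'q': array([ 1.16302579e+00,  2.76539403e-01,  1.50601612e+00,  3.66058312e-05,
        1.36072878e+00, -1.20976493e-01]), 'joint_vel': array([-5.35096074e-04, -1.10209843e-03, -2.35273774e-03, -6.51809827e-04,
       -2.13683743e-03,  5.88664132e-05]), 'joint_torque': array([ 1.55783040e-03, -4.17701876e+01, -2.46402562e+01, -1.51745926e-04,
        5.79363084e-03, -1.72647765e-05]), 'ee_pos': array([162.44178862, 551.07366145, 230.51804868]), 'tcp_rot': array([-4.48896381e-01, -3.10887370e+00,  2.54982882e-03]), 'force': array([0.5893605 , 0.32719738, 0.37135571]), 'ft_torque': array([ 0.00240868, -0.00710366, -0.02746989]), 'grasp_force': 0.0, 'width': 85.60327099762736} -18.700000000000003
```

View pics/top0.png

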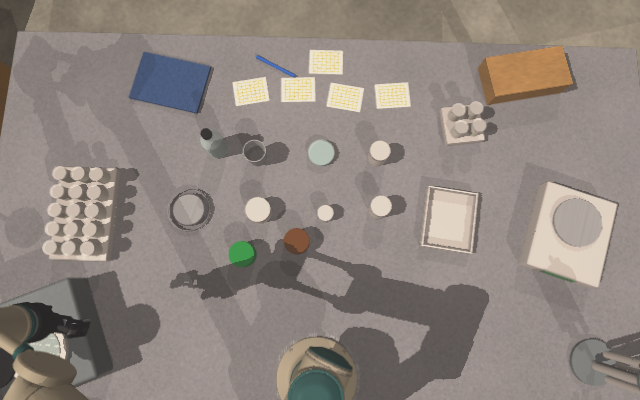

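View pics/side0.png

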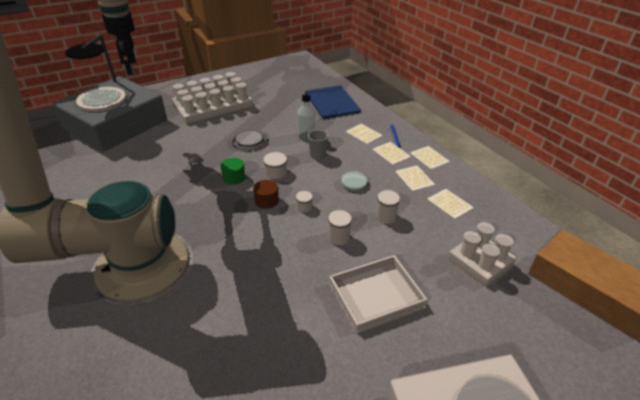

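Top view: the plate is at (189,209), the tray at (450,219), the bottle at (207,138), the beaker at (254,151) and the dish at (321,152). The wide tub candidates are white (258,209), green (241,254) and brown (297,240). White fits the description. The small tub is at (325,213) and the tall tubs are at (380,151) and (381,206). The rack vials and the grey box are clutter. Next I'll measure these and check them in one crop.

```bash
cat > h.py <<'E'
from rig import r
import numpy as np, cv2
from scipy.spatial.transform import Rotation as R
def cast(n,px,z):
    c=r.calibration(n);K=np.array([[c['fx'],0,c['cx']],[0,c['fy'],c['cy']],[0,0,1]])
    u=cv2.undistortPoints(np.float64(px).reshape(-1,1,2),K,c['dist_coeffs']).reshape(-1,2)
    d=np.c_[u[:,0],-u[:,1],-np.ones(len(u))]@R.from_rotvec(c['attitude']).as_matrix().T
    o=c['origin'];return o+d*((z-o[2])/d[:,2])[:,None]
def blob(img,seed,half,thr=None):
    x,y=seed;g=cv2.resize(img[y-half:y+half,x-half:x+half],None,fx=4,fy=4,interpolation=cv2.INTER_CUBIC)
    g=cv2.cvtColor(g,cv2.COLOR_RGB2GRAY)
    t,m=cv2.threshold(g,thr or 0,255,cv2.THRESH_BINARY+(0 if thr else cv2.THRESH_OTSU))
    cs,_=cv2.findContours(m,cv2.RETR_EXTERNAL,cv2.CHAIN_APPROX_NONE)
    c=max(cs,key=cv2.contourArea)
    return (c.reshape(-1,2)+.5)/4-.5+[x-half,y-half],t
E
python3 - <<'E'
from h import *
im=r.read_camera("top")
o=cv2.resize(im[110:280,170:490],None,fx=2.5,fy=2.5,interpolation=cv2.INTER_CUBIC)[:,:,::-1].copy()
for n,s,h,z in(("wide",(258,209),20,50),("small",(325,213),14,40),("tallN",(381,206),17,70),("tallF",(380,151),17,70),("dish",(321,152),20,18)):
    c,t=blob(im,s,h); w=cast("top",c,z)[:,:2].astype(np.float32)
    (a,b),rad=cv2.minEnclosingCircle(w); e=cv2.fitEllipse(w)
    print(n,t,np.round([a,b,2*rad]),np.round(e[0],1),np.round(e[1],1))
    cv2.polylines(o,[np.int32((c-[170,110]+.5)*2.5)],True,(0,0,255),1)
c,t=blob(im,(450,219),40); w=cast("top",c,30)[:,:2].astype(np.float32); print("tray",t,cv2.minAreaRect(w))
cv2.polylines(o,[np.int32((c-[170,110]+.5)*2.5)],True,(0,255,0),1)
print("pts",np.round(cast("top",[(189,209)],14)),np.round(cast("top",[(254,151)],75)),np.round(cast("top",[(206,133)],150)),np.round(cast("top",[(297,240),(241,254)],50)))
cv2.imwrite("pics/crop1.png",o)
p=cv2.resize(im[175:245,150:230],None,fx=8,fy=8,interpolation=cv2.INTER_CUBIC)[:,:,::-1];cv2.imwrite("pics/plate.png",p)
E
```

```text
wide 171.0 [441. 174.  69.] [441.2 173.4] [67.1 67.5]
small 172.0 [439. -11.  45.] [438.6 -11.1] [43.1 43.4]
tallN 172.0 [ 458. -160.   57.] [ 458.2 -159.8] [54.7 55.5]
tallF 171.0 [ 612. -156.   57.] [ 611.6 -156.1] [54.8 55.6]
dish 163.0 [615.   7.  75.] [614.9   6.5] [72.6 73.9]
tray 172.0 ((432.7481689453125, -357.56268310546875), (112.6991195678711, 150.8297576904297), 82.8021469116211)
pts [[440. 369.  14.]] [[596. 187.  75.]] [[620. 301. 150.]] [[360.  62.  50.]
 [318. 210.  50.]]
```

View pics/crop1.png

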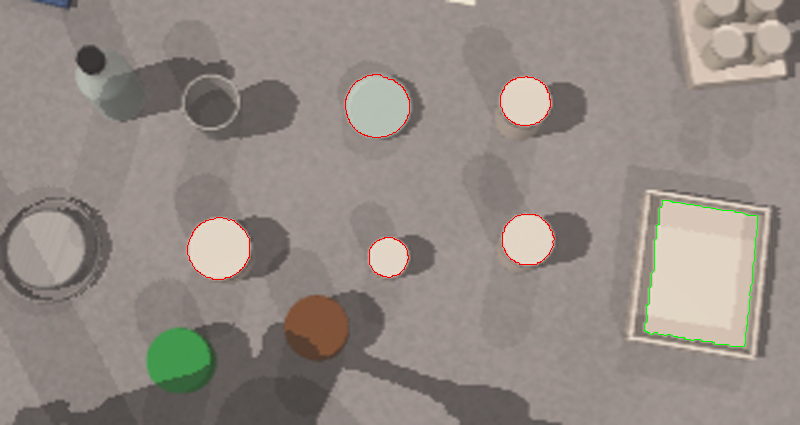

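View pics/plate.png

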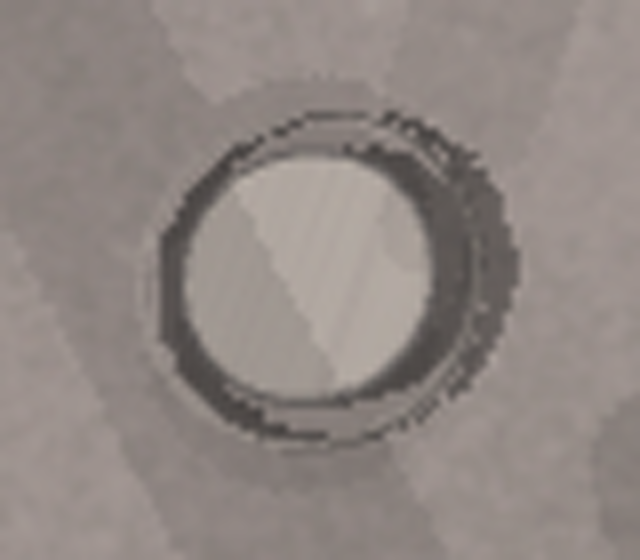

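The crop confirms it: the red contours sit on the white wide tub, the small tub and the two tall tubs, with diameters of 67, 43 and 55 mm as specified. The plate is centred near (188.5,209.4) and the tray near (450,219). Now I'll work out the moves.

```bash
cat >> h.py <<'E'
Rt=np.diag([-1.,1,-1])
def go(*T):
    s=r.sense();M=R.from_rotvec(s['tcp_rot']).as_matrix();p=s['ee_pos']
    print("t",round(s['time_s'],1),"pos",p.round(1),"turn deg",np.degrees(R.from_matrix(M.T@Rt).as_rotvec()).round(2),"w",round(s['width'],1),"gf",round(s['grasp_force'],1),"F",s['force'].round(2))
    for t in T: d=np.array(t)-p; print(t,"tool cm",(M.T@d/10).round(2)," world-aligned cm",(Rt@d/10).round(2))
E
python3 - <<'E'
from h import *
go((441,173.5,150))
print(cast("top",[(188.5,209.4)],14),cast("top",[(450.1,219.1)],30))
k=(np.array([(647,190),(772,207),(757,357),(628,340)])+.5)/2.5-.5+[170,110]
w=cast("top",k,30);print(w.round())
E
```

```text
t 0.1 pos [162.5 551.1 230.6] turn deg [ -0.08  -0.02 -16.43] w 85.5 gf 0.0 F [0.26 0.06 0.04]
(441, 173.5, 150) tool cm [-37.4  -28.33   8.1 ]  world-aligned cm [-27.85 -37.76   8.06]
[[438.73511414 370.52257021  14.        ]] [[ 431.82244814 -357.1993029    30.        ]]
[[ 524. -298.   30.]
 [ 509. -438.   30.]
 [ 342. -417.   30.]
 [ 356. -276.   30.]]
```

Emit:
{"fn": "move_arm", "kwargs": {
  "increments": [
    {"claw": -1,"travel": [0,0,0],"turn": [0,0,-5.48]},
    {"claw": -1,"travel": [0,0,0],"turn": [0,0,-5.48]},
    {"claw": -1,"travel": [0,0,0],"turn": [0,0,-5.48]},
    {"claw": -1,"travel": [-1.74,-2.36,0.5],"turn": [0,0,0]},
    {"claw": -1,"travel": [-1.74,-2.36,0.5],"turn": [0,0,0]},
    {"claw": -1,"travel": [-1.74,-2.36,0.5],"turn": [0,0,0]},
    {"claw": -1,"travel": [-1.74,-2.36,0.5],"turn": [0,0,0]},
    {"claw": -1,"travel": [-1.74,-2.36,0.5],"turn": [0,0,0]},
    {"claw": -1,"travel": [-1.74,-2.36,0.5],"turn": [0,0,0]},
    {"claw": -1,"travel": [-1.74,-2.36,0.5],"turn": [0,0,0]},
    {"claw": -1,"travel": [-1.74,-2.36,0.5],"turn": [0,0,0]},
    {"claw": -1,"travel": [-1.74,-2.36,0.5],"turn": [0,0,0]},
    {"claw": -1,"travel": [-1.74,-2.36,0.5],"turn": [0,0,0]},
    {"claw": -1,"travel": [-1.74,-2.36,0.5],"turn": [0,0,0]},
    {"claw": -1,"travel": [-1.74,-2.36,0.5],"turn": [0,0,0]},
    {"claw": -1,"travel": [-1.74,-2.36,0.5],"turn": [0,0,0]},
    {"claw": -1,"travel": [-1.74,-2.36,0.5],"turn": [0,0,0]},
    {"claw": -1,"travel": [-1.74,-2.36,0.5],"turn": [0,0,0]},
    {"claw": -1,"travel": [-1.74,-2.36,0.5],"turn": [0,0,0]}
  ],
  "grip_force": 40
}}

```text
time_s: 1.73
ee_pos: [441.6, 172.7, 150.9]
tcp_rot: [-0.0, -3.141, -0.0]
force: [0.2, 0.7, -0.2]
width: 85.6
grasp_force: 0.0
```

Run:
```python
from h import *
go((441,173.5,8))
```

```text
t 1.7 pos [441.6 172.7 150.9] turn deg [ 0.01 -0.01 -0.  ] w 85.6 gf 0.0 F [ 0.24  0.66 -0.21]
(441, 173.5, 8) tool cm [ 0.06  0.08 14.29]  world-aligned cm [ 0.06  0.08 14.29]
```

Emit:
{"fn": "move_arm", "kwargs": {
  "increments": [
    {"claw": -1,"travel": [0.06,0.08,1.5],"turn": [0,0,0]},
    {"claw": -1,"travel": [0,0,1.5],"turn": [0,0,0]},
    {"claw": -1,"travel": [0,0,1.5],"turn": [0,0,0]},
    {"claw": -1,"travel": [0,0,1.5],"turn": [0,0,0]},
    {"claw": -1,"travel": [0,0,1.5],"turn": [0,0,0]},
    {"claw": -1,"travel": [0,0,1.5],"turn": [0,0,0]},
    {"claw": -1,"travel": [0,0,1.5],"turn": [0,0,0]},
    {"claw": -1,"travel": [0,0,1.5],"turn": [0,0,0]},
    {"claw": -1,"travel": [0,0,1.2],"turn": [0,0,0]},
    {"claw": -1,"travel": [0,0,1.0],"turn": [0,0,0]},
    {"claw": -1,"travel": [0,0,0],"turn": [0,0,0]},
    {"claw": 0.3,"travel": [0,0,0],"turn": [0,0,0]},
    {"claw": 0.3,"travel": [0,0,0],"turn": [0,0,0]},
    {"claw": 0.3,"travel": [0,0,0],"turn": [0,0,0]},
    {"claw": 0.3,"travel": [0,0,0],"turn": [0,0,0]},
    {"claw": 0.3,"travel": [0,0,0],"turn": [0,0,0]},
    {"claw": 0.3,"travel": [0,0,0],"turn": [0,0,0]}
  ]
}}

```text
time_s: 3.15
ee_pos: [440.9, 174.9, 9.8]
tcp_rot: [-0.0, 3.141, 0.001]
force: [-0.4, 0.9, 1.7]
width: 67.2
grasp_force: 45.2
```

Emit:
{"fn": "move_arm", "kwargs": {
  "increments": [
    {"claw": 0.3,"travel": [0,0,-0.7],"turn": [0,0,0]},
    {"claw": 0.3,"travel": [0,0,-1.3],"turn": [0,0,0]},
    {"claw": 0.3,"travel": [0,0,-1.5],"turn": [0,0,0]},
    {"claw": 0.3,"travel": [0,0,-1.5],"turn": [0,0,0]},
    {"claw": 0.3,"travel": [0,1.0,-1.0],"turn": [0,0,0]},
    {"claw": 0.3,"travel": [0.11,2,0],"turn": [0,0,0]},
    {"claw": 0.3,"travel": [0.11,2,0],"turn": [0,0,0]},
    {"claw": 0.3,"travel": [0,2,0],"turn": [0,0,0]},
    {"claw": 0.3,"travel": [0,2,0],"turn": [0,0,0]},
    {"claw": 0.3,"travel": [0,2,0],"turn": [0,0,0]},
    {"claw": 0.3,"travel": [0,2,0],"turn": [0,0,0]},
    {"claw": 0.3,"travel": [0,2,0],"turn": [0,0,0]},
    {"claw": 0.3,"travel": [0,2,0],"turn": [0,0,0]},
    {"claw": 0.3,"travel": [0,1.5,0],"turn": [0,0,0]},
    {"claw": 0.3,"travel": [0,1.06,0.5],"turn": [0,0,0]},
    {"claw": 0.3,"travel": [0,0,1],"turn": [0,0,0]},
    {"claw": 0.3,"travel": [0,0,1],"turn": [0,0,0]},
    {"claw": 0.3,"travel": [0,0,1],"turn": [0,0,0]},
    {"claw": 0.3,"travel": [0,0,0.5],"turn": [0,0,0]},
    {"claw": 0.3,"travel": [0,0,0],"turn": [0,0,0]}
  ]
}}

```text
time_s: 4.82
ee_pos: [437.0, 368.5, 27.2]
tcp_rot: [-0.001, -3.138, 0.004]
force: [-0.0, 0.1, -1.8]
width: 67.2
grasp_force: 45.5
```

Run:
```python
from h import *
go((438.7,370.5,24))
im=r.read_camera("side")
cv2.imwrite("pics/s1.png",cv2.resize(im[90:230,170:330],None,fx=4,fy=4,interpolation=cv2.INTER_CUBIC)[:,:,::-1])
```

```text
t 4.8 pos [437.  368.5  27.2] turn deg [-0.16 -0.22 -0.04] w 67.2 gf 45.5 F [-0.05  0.06 -1.78]
(438.7, 370.5, 24) tool cm [-0.18  0.2   0.32]  world-aligned cm [-0.17  0.2   0.32]
```

View pics/s1.png

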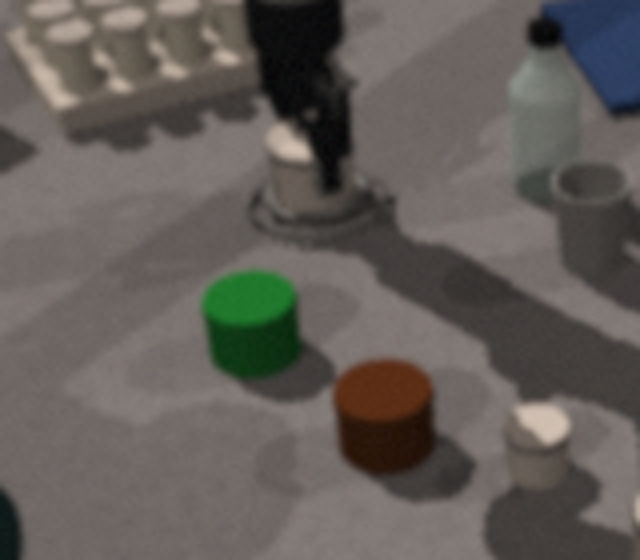

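The side crop shows the wide tub held upright over the plate, with its lid at crop (290,140). Now I'll lower it and let go.

Emit:
{"fn": "move_arm", "kwargs": {
  "increments": [
    {"claw": 0.3,"travel": [-0.17,0.2,0.1],"turn": [0,0,0]},
    {"claw": 0.3,"travel": [0,0,0.1],"turn": [0,0,0]},
    {"claw": 0.3,"travel": [0,0,0.1],"turn": [0,0,0]},
    {"claw": 0.3,"travel": [0,0,0.1],"turn": [0,0,0]},
    {"claw": 0.3,"travel": [0,0,0],"turn": [0,0,0]},
    {"claw": 0.3,"travel": [0,0,0],"turn": [0,0,0]}
  ]
}}

```text
time_s: 5.37
ee_pos: [440.0, 372.4, 25.4]
tcp_rot: [-0.0, 3.141, 0.0]
force: [-0.8, -0.1, -1.8]
width: 67.3
grasp_force: 45.5
```

Emit:
{"fn": "move_arm", "kwargs": {
  "increments": [
    {"claw": 0.3,"travel": [0.13,-0.19,0.1],"turn": [0,0,0]},
    {"claw": 0.3,"travel": [0,0,0.05],"turn": [0,0,0]},
    {"claw": 0.3,"travel": [0,0,0.05],"turn": [0,0,0]},
    {"claw": 0.3,"travel": [0,0,0],"turn": [0,0,0]},
    {"claw": 0.3,"travel": [0,0,0],"turn": [0,0,0]}
  ]
}}

```text
time_s: 5.78
ee_pos: [438.3, 370.1, 23.8]
tcp_rot: [0.0, -3.141, 0.001]
force: [-3.0, -2.7, 5.0]
width: 67.3
grasp_force: 46.0
```

Emit:
{"fn": "move_arm", "kwargs": {
  "increments": [
    {"claw": -1,"travel": [0,0,0],"turn": [0,0,0]},
    {"claw": -1,"travel": [0,0,0],"turn": [0,0,0]},
    {"claw": -1,"travel": [0,0,0],"turn": [0,0,0]},
    {"claw": -1,"travel": [0,0,0],"turn": [0,0,0]},
    {"claw": -1,"travel": [0,0,0],"turn": [0,0,0]},
    {"claw": -1,"travel": [0,0,-0.5],"turn": [0,0,0]},
    {"claw": -1,"travel": [0,0,-1],"turn": [0,0,0]},
    {"claw": -1,"travel": [0,0,-1.5],"turn": [0,0,0]},
    {"claw": -1,"travel": [0,0,-2],"turn": [0,0,0]},
    {"claw": -1,"travel": [0,0,-2],"turn": [0,0,0]},
    {"claw": -1,"travel": [0,0,-2],"turn": [0,0,0]},
    {"claw": -1,"travel": [0,0,-2],"turn": [0,0,0]},
    {"claw": -1,"travel": [0,0,-1.5],"turn": [0,0,0]},
    {"claw": -1,"travel": [0,-2,0],"turn": [0,0,0]},
    {"claw": -1,"travel": [0,-3,0],"turn": [0,0,0]},
    {"claw": -1,"travel": [0,-3,0],"turn": [0,0,0]},
    {"claw": -1,"travel": [0,-3,0],"turn": [0,0,0]},
    {"claw": -1,"travel": [0,-3,0],"turn": [0,0,0]},
    {"claw": -1,"travel": [0,-3,0],"turn": [0,0,0]},
    {"claw": -1,"travel": [0,-3,0],"turn": [0,0,0]}
  ]
}}

```text
time_s: 7.45
ee_pos: [438.7, 169.2, 149.4]
tcp_rot: [-0.001, 3.14, 0.001]
force: [0.6, -0.7, -0.1]
width: 84.9
grasp_force: 0.0
```

Emit:
{"fn": "move_arm", "kwargs": {
  "increments": [
    {"claw": -1,"travel": [0,-3,0],"turn": [0,0,0]},
    {"claw": -1,"travel": [0,-3,0],"turn": [0,0,0]},
    {"claw": -1,"travel": [0,-3,0],"turn": [0,0,0]},
    {"claw": -1,"travel": [-0.4,-3,0],"turn": [0,0,0]},
    {"claw": -1,"travel": [-0.4,-3,0],"turn": [0,0,0]},
    {"claw": -1,"travel": [-0.4,-3,0],"turn": [0,0,0]},
    {"claw": -1,"travel": [-0.4,-3,0],"turn": [0,0,0]},
    {"claw": -1,"travel": [-0.4,-3,0],"turn": [0,0,0]},
    {"claw": -1,"travel": [0,-3,0],"turn": [0,0,0]},
    {"claw": -1,"travel": [0,-3,0],"turn": [0,0,0]},
    {"claw": -1,"travel": [0,-2,0],"turn": [0,0,0]},
    {"claw": -1,"travel": [0,-1,0],"turn": [0,0,0]},
    {"claw": -1,"travel": [0,0,0],"turn": [0,0,0]},
    {"claw": -1,"travel": [0,0,0],"turn": [0,0,0]}
  ]
}}

```text
time_s: 8.62
ee_pos: [458.7, -159.1, 148.6]
tcp_rot: [0.002, 3.141, 0.001]
force: [0.6, 0.6, 0.6]
width: 85.0
grasp_force: 0.0
```

Run:
```python
from h import *
go((458,-160,25))
im=r.read_camera("top")
c,t=blob(im,(188,209),24)
for z in(64,): 
    w=cast("top",c,z)[:,:2].astype(np.float32);print(t,cv2.fitEllipse(w),cv2.minEnclosingCircle(w))
cv2.imwrite("pics/t2.png",cv2.resize(im[165:255,140:240],None,fx=6,fy=6,interpolation=cv2.INTER_CUBIC)[:,:,::-1])
```

```text
t 8.6 pos [ 458.7 -159.1  148.6] turn deg [ 0.05  0.01 -0.06] w 85.0 gf 0.0 F [0.65 0.56 0.64]
(458, -160, 25) tool cm [ 0.07 -0.11 12.36]  world-aligned cm [ 0.07 -0.09 12.36]
169.0 ((438.2027893066406, 370.00152587890625), (66.6539077758789, 67.89936065673828), 75.05652618408203) ((438.234619140625, 370.2841491699219), 34.94405746459961)
```

View pics/t2.png

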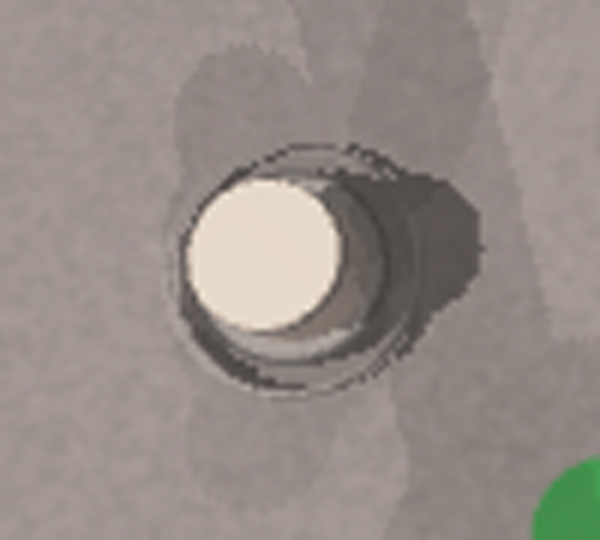

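The crop shows the lid at (265,255), which puts the wide tub at (438,370), centred on the plate. Next is the near tall tub.

Emit:
{"fn": "move_arm", "kwargs": {
  "increments": [
    {"claw": -1,"travel": [0.07,-0.09,1.5],"turn": [0,0,0]},
    {"claw": -1,"travel": [0,0,1.5],"turn": [0,0,0]},
    {"claw": -1,"travel": [0,0,1.5],"turn": [0,0,0]},
    {"claw": -1,"travel": [0,0,1.5],"turn": [0,0,0]},
    {"claw": -1,"travel": [0,0,1.5],"turn": [0,0,0]},
    {"claw": -1,"travel": [0,0,1.5],"turn": [0,0,0]},
    {"claw": -1,"travel": [0,0,1.5],"turn": [0,0,0]},
    {"claw": -1,"travel": [0,0,1.3],"turn": [0,0,0]},
    {"claw": -1,"travel": [0,0,0.6],"turn": [0,0,0]},
    {"claw": -1,"travel": [0,0,0],"turn": [0,0,0]},
    {"claw": 0.5,"travel": [0,0,0],"turn": [0,0,0]},
    {"claw": 0.5,"travel": [0,0,0],"turn": [0,0,0]},
    {"claw": 0.5,"travel": [0,0,0],"turn": [0,0,0]},
    {"claw": 0.5,"travel": [0,0,0],"turn": [0,0,0]},
    {"claw": 0.5,"travel": [0,0,0],"turn": [0,0,0]},
    {"claw": 0.5,"travel": [0,0,0],"turn": [0,0,0]},
    {"claw": 0.5,"travel": [0,0,0],"turn": [0,0,0]}
  ],
  "grip_force": 30
}}

```text
time_s: 10.08
ee_pos: [458.8, -160.3, 25.3]
tcp_rot: [0.001, 3.14, -0.0]
force: [0.3, 2.2, 6.7]
width: 55.0
grasp_force: 31.7
```

Emit:
{"fn": "move_arm", "kwargs": {
  "increments": [
    {"claw": 0.5,"travel": [0,0,-0.5],"turn": [0,0,0]},
    {"claw": 0.5,"travel": [0,0,-1],"turn": [0,0,0]},
    {"claw": 0.5,"travel": [0,0,-1.5],"turn": [0,0,0]},
    {"claw": 0.5,"travel": [0,0,-1.5],"turn": [0,0,0]},
    {"claw": 0.5,"travel": [0,0,-1],"turn": [0,0,0]},
    {"claw": 0.5,"travel": [0,0,-0.5],"turn": [0,0,0]},
    {"claw": 0.5,"travel": [0,0,0],"turn": [0,0,0]},
    {"claw": 0.5,"travel": [0,0,0],"turn": [0,0,0]},
    {"claw": 0.5,"travel": [0,0,0],"turn": [0,0,0]},
    {"claw": 0.5,"travel": [0,0,0],"turn": [0,0,0]},
    {"claw": 0.5,"travel": [0,0,0],"turn": [0,0,0]}
  ]
}}

```text
time_s: 11.0
ee_pos: [457.6, -160.2, 83.6]
tcp_rot: [0.0, -3.14, -0.001]
force: [-0.5, 0.4, -2.2]
width: 54.9
grasp_force: 32.3
```

Run:
```python
from h import *
F=[]
for i in range(6): F.append(r.sense()['force'][2]); r.read_camera("top")
print(np.round(F,2)); go((438,370,150),(432,-357,120))
```

```text
[-2.18 -2.59 -1.89 -1.55 -1.77 -2.09]
t 11.3 pos [ 458.1 -160.4   84.2] turn deg [ 0.01 -0.01  0.01] w 55.1 gf 32.3 F [ 0.2  -0.05 -3.18]
(438, 370, 150) tool cm [ 2.   53.04 -6.57]  world-aligned cm [ 2.01 53.04 -6.58]
(432, -357, 120) tool cm [  2.61 -19.66  -3.59]  world-aligned cm [  2.61 -19.66  -3.58]
```

It pulls about 2.1 N, so this one is the full tub. I'll carry it to the stack.

Emit:
{"fn": "move_arm", "kwargs": {
  "increments": [
    {"claw": 0.5,"travel": [0,0,-1],"turn": [0,0,0]},
    {"claw": 0.5,"travel": [0,0,-1.5],"turn": [0,0,0]},
    {"claw": 0.5,"travel": [0,0.5,-1.5],"turn": [0,0,0]},
    {"claw": 0.5,"travel": [0,1.2,-1.5],"turn": [0,0,0]},
    {"claw": 0.5,"travel": [0,2,-1],"turn": [0,0,0]},
    {"claw": 0.5,"travel": [0,2.4,0],"turn": [0,0,0]},
    {"claw": 0.5,"travel": [0.2,2.4,0],"turn": [0,0,0]},
    {"claw": 0.5,"travel": [0.2,2.4,0],"turn": [0,0,0]},
    {"claw": 0.5,"travel": [0.2,2.4,0],"turn": [0,0,0]},
    {"claw": 0.5,"travel": [0.2,2.4,0],"turn": [0,0,0]},
    {"claw": 0.5,"travel": [0.2,2.4,0],"turn": [0,0,0]},
    {"claw": 0.5,"travel": [0.2,2.4,0],"turn": [0,0,0]},
    {"claw": 0.5,"travel": [0.2,2.4,0],"turn": [0,0,0]},
    {"claw": 0.5,"travel": [0.2,2.4,0],"turn": [0,0,0]},
    {"claw": 0.5,"travel": [0.2,2.4,0],"turn": [0,0,0]},
    {"claw": 0.5,"travel": [0.2,2.4,0],"turn": [0,0,0]},
    {"claw": 0.5,"travel": [0,2.4,0],"turn": [0,0,0]},
    {"claw": 0.5,"travel": [0,2.4,0],"turn": [0,0,0]},
    {"claw": 0.5,"travel": [0,2.4,0],"turn": [0,0,0]},
    {"claw": 0.5,"travel": [0,2.4,0],"turn": [0,0,0]}
  ]
}}

```text
time_s: 12.97
ee_pos: [437.8, 237.8, 149.3]
tcp_rot: [-0.001, 3.141, 0.0]
force: [0.5, -0.9, -2.5]
width: 54.8
grasp_force: 32.5
```

Emit:
{"fn": "move_arm", "kwargs": {
  "increments": [
    {"claw": 0.5,"travel": [0,2.4,0],"turn": [0,0,0]},
    {"claw": 0.5,"travel": [0,2.4,0],"turn": [0,0,0]},
    {"claw": 0.5,"travel": [0,2.4,0],"turn": [0,0,0]},
    {"claw": 0.5,"travel": [0,2.4,0],"turn": [0,0,0]},
    {"claw": 0.5,"travel": [0,1.8,0],"turn": [0,0,0]},
    {"claw": 0.5,"travel": [0,1.2,0],"turn": [0,0,0]},
    {"claw": 0.5,"travel": [0,0.7,0],"turn": [0,0,0]},
    {"claw": 0.5,"travel": [0,0,0.5],"turn": [0,0,0]},
    {"claw": 0.5,"travel": [0,0,1],"turn": [0,0,0]},
    {"claw": 0.5,"travel": [0,0,1],"turn": [0,0,0]},
    {"claw": 0.5,"travel": [0,0,0.5],"turn": [0,0,0]},
    {"claw": 0.5,"travel": [0,0,0],"turn": [0,0,0]},
    {"claw": 0.5,"travel": [0,0,0],"turn": [0,0,0]}
  ]
}}

```text
time_s: 14.05
ee_pos: [437.7, 368.7, 118.6]
tcp_rot: [-0.001, -3.14, 0.002]
force: [0.0, 0.7, -1.2]
width: 54.7
grasp_force: 32.5
```

Run:
```python
from h import *
P=[r.sense()['ee_pos']]
for i in range(4): r.read_camera("top");P.append(r.sense()['ee_pos'])
print(np.round(P,1)); go((438.3,370,92))
```

```text
[[437.7 368.7 118.6]
 [438.2 369.1 119.2]
 [438.4 369.4 119.5]
 [438.4 369.5 119.7]
 [438.4 369.6 119.8]]
t 14.2 pos [438.4 369.6 119.8] turn deg [ 0.04  0.05 -0.01] w 55.0 gf 32.5 F [ 0.11 -0.15 -1.69]
(438.3, 370, 92) tool cm [0.01 0.03 2.78]  world-aligned cm [0.01 0.04 2.78]
```

Emit:
{"fn": "move_arm", "kwargs": {
  "increments": [
    {"claw": 0.5,"travel": [0,0.03,0.7],"turn": [0,0,0]},
    {"claw": 0.5,"travel": [0,0,0.8],"turn": [0,0,0]},
    {"claw": 0.5,"travel": [0,0,0.7],"turn": [0,0,0]},
    {"claw": 0.5,"travel": [0,0,0.5],"turn": [0,0,0]},
    {"claw": 0.5,"travel": [0,0,0.1],"turn": [0,0,0]},
    {"claw": 0.5,"travel": [0,0,0.1],"turn": [0,0,0]},
    {"claw": 0.5,"travel": [0,0,0.1],"turn": [0,0,0]},
    {"claw": 0.5,"travel": [0,0,0.05],"turn": [0,0,0]},
    {"claw": 0.5,"travel": [0,0,0],"turn": [0,0,0]},
    {"claw": 0.5,"travel": [0,0,0],"turn": [0,0,0]},
    {"claw": 0.5,"travel": [0,0,0],"turn": [0,0,0]}
  ]
}}

```text
time_s: 15.17
ee_pos: [438.0, 369.9, 89.3]
tcp_rot: [-0.0, 3.141, 0.001]
force: [-1.8, -0.5, 2.9]
width: 55.0
grasp_force: 32.6
```

Emit:
{"fn": "move_arm", "kwargs": {
  "increments": [
    {"claw": -1,"travel": [0,0,0],"turn": [0,0,0]},
    {"claw": -1,"travel": [0,0,0],"turn": [0,0,0]},
    {"claw": -1,"travel": [0,0,0],"turn": [0,0,0]},
    {"claw": -1,"travel": [0,0,0],"turn": [0,0,0]},
    {"claw": -1,"travel": [0,0,0],"turn": [0,0,0]},
    {"claw": -1,"travel": [0,0,-0.5],"turn": [0,0,0]},
    {"claw": -1,"travel": [0,0,-1],"turn": [0,0,0]},
    {"claw": -1,"travel": [0,0,-1.5],"turn": [0,0,0]},
    {"claw": -1,"travel": [0,0,-2],"turn": [0,0,0]},
    {"claw": -1,"travel": [0,0,-2],"turn": [0,0,0]},
    {"claw": -1,"travel": [0,0,-2],"turn": [0,0,0]},
    {"claw": -1,"travel": [0,-1,0],"turn": [0,0,0]},
    {"claw": -1,"travel": [0,-2,0],"turn": [0,0,0]},
    {"claw": -1,"travel": [0,-3,0],"turn": [0,0,0]},
    {"claw": -1,"travel": [0,-3,0],"turn": [0,0,0]},
    {"claw": -1,"travel": [0,-3,0],"turn": [0,0,0]},
    {"claw": -1,"travel": [0,-3,0],"turn": [0,0,0]},
    {"claw": -1,"travel": [0,-3,0],"turn": [0,0,0]},
    {"claw": -1,"travel": [-1,-3,0],"turn": [0,0,0]},
    {"claw": -1,"travel": [-1,-3,0],"turn": [0,0,0]}
  ]
}}

```text
time_s: 16.83
ee_pos: [457.1, 128.2, 179.0]
tcp_rot: [-0.001, 3.142, -0.0]
force: [0.8, -0.5, 0.3]
width: 85.1
grasp_force: 0.0
```

Emit:
{"fn": "move_arm", "kwargs": {
  "increments": [
    {"claw": -1,"travel": [-1.4,-2.6,0],"turn": [0,0,0]},
    {"claw": -1,"travel": [-1.4,-2.6,0],"turn": [0,0,0]},
    {"claw": -1,"travel": [-1.4,-2.6,0],"turn": [0,0,0]},
    {"claw": -1,"travel": [-1.4,-2.6,0],"turn": [0,0,0]},
    {"claw": -1,"travel": [-1.4,-2.6,0],"turn": [0,0,0]},
    {"claw": -1,"travel": [-1.4,-2.6,0],"turn": [0,0,0]},
    {"claw": -1,"travel": [-1.4,-2.6,0],"turn": [0,0,0]},
    {"claw": -1,"travel": [-1.4,-2.6,0],"turn": [0,0,0]},
    {"claw": -1,"travel": [-1.4,-2.6,0],"turn": [0,0,0]},
    {"claw": -1,"travel": [-1.4,-2.6,0],"turn": [0,0,0]},
    {"claw": -1,"travel": [-1.4,-2.6,0.5],"turn": [0,0,0]},
    {"claw": -1,"travel": [0,0,1],"turn": [0,0,0]},
    {"claw": -1,"travel": [0,0,1],"turn": [0,0,0]},
    {"claw": -1,"travel": [0,0,0],"turn": [0,0,0]},
    {"claw": -1,"travel": [0,0,0],"turn": [0,0,0]}
  ]
}}

```text
time_s: 18.08
ee_pos: [610.6, -155.0, 152.8]
tcp_rot: [0.001, -3.139, -0.002]
force: [-0.8, -0.6, 0.2]
width: 85.7
grasp_force: 0.0
```

Run:
```python
from h import *
im=r.read_camera("top");r.read_camera("side")
go((611.5,-156.3,25))
c=r.calibration("top");K=np.array([[c['fx'],0,c['cx']],[0,c['fy'],c['cy']],[0,0,1]])
A=R.from_rotvec(c['attitude']).as_matrix();q=A.T@(np.array([438,370,134])-c['origin']);uv=cv2.projectPoints(np.array([[q[0],-q[1],-q[2]]]),np.zeros(3),np.zeros(3),K,c['dist_coeffs'])[0].ravel();print(uv)
s=tuple(np.int32(np.round(uv)));b,t=blob(im,s,24)
w=cast("top",b,134)[:,:2].astype(np.float32);print(t,cv2.fitEllipse(w),cv2.minEnclosingCircle(w))
cv2.imwrite("pics/t3.png",cv2.resize(im[165:255,140:240],None,fx=6,fy=6,interpolation=cv2.INTER_CUBIC)[:,:,::-1])
```

```text
t 18.2 pos [ 611.7 -155.1  154.2] turn deg [0.01 0.   0.07] w 85.7 gf 0.0 F [-0.22 -0.    0.66]
(611.5, -156.3, 25) tool cm [ 0.02 -0.12 12.92]  world-aligned cm [ 0.02 -0.12 12.92]
[175.2515779  203.00547195]
174.0 ((436.53253173828125, 370.33392333984375), (55.11164093017578, 55.58659744262695), 0.2683199942111969) ((436.6448974609375, 370.56829833984375), 28.502668380737305)
```

View pics/t3.png

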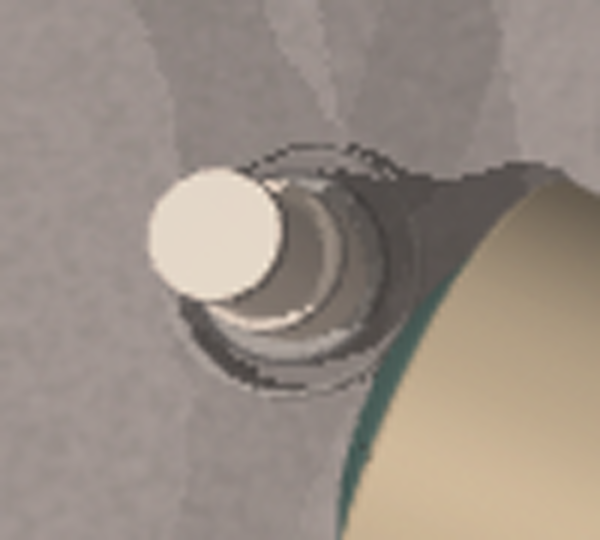

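The crop shows the full tub's lid at (215,235), at (436.5,370.3), within 2 mm of the wide tub's axis. Now the far tall tub.

Emit:
{"fn": "move_arm", "kwargs": {
  "increments": [
    {"claw": -1,"travel": [0.02,-0.12,1.5],"turn": [0,0,0]},
    {"claw": -1,"travel": [0,0,1.5],"turn": [0,0,0]},
    {"claw": -1,"travel": [0,0,1.5],"turn": [0,0,0]},
    {"claw": -1,"travel": [0,0,1.5],"turn": [0,0,0]},
    {"claw": -1,"travel": [0,0,1.5],"turn": [0,0,0]},
    {"claw": -1,"travel": [0,0,1.5],"turn": [0,0,0]},
    {"claw": -1,"travel": [0,0,1.5],"turn": [0,0,0]},
    {"claw": -1,"travel": [0,0,1.5],"turn": [0,0,0]},
    {"claw": -1,"travel": [0,0,0.8],"turn": [0,0,0]},
    {"claw": -1,"travel": [0,0,0],"turn": [0,0,0]},
    {"claw": 0.5,"travel": [0,0,0],"turn": [0,0,0]},
    {"claw": 0.5,"travel": [0,0,0],"turn": [0,0,0]},
    {"claw": 0.5,"travel": [0,0,0],"turn": [0,0,0]},
    {"claw": 0.5,"travel": [0,0,0],"turn": [0,0,0]},
    {"claw": 0.5,"travel": [0,0,0],"turn": [0,0,0]},
    {"claw": 0.5,"travel": [0,0,0],"turn": [0,0,0]},
    {"claw": 0.5,"travel": [0,0,0],"turn": [0,0,0]}
  ],
  "grip_force": 25
}}

```text
time_s: 19.6
ee_pos: [612.8, -157.3, 27.2]
tcp_rot: [0.0, 3.139, -0.0]
force: [-0.1, 0.9, 6.4]
width: 54.9
grasp_force: 26.4
```

Emit:
{"fn": "move_arm", "kwargs": {
  "increments": [
    {"claw": 0.5,"travel": [0,0,-0.5],"turn": [0,0,0]},
    {"claw": 0.5,"travel": [0,0,-1],"turn": [0,0,0]},
    {"claw": 0.5,"travel": [0,0,-1.5],"turn": [0,0,0]},
    {"claw": 0.5,"travel": [0,0,-2],"turn": [0,0,0]},
    {"claw": 0.5,"travel": [0,0,-2],"turn": [0,0,0]},
    {"claw": 0.5,"travel": [0,0,-1.5],"turn": [0,0,0]},
    {"claw": 0.5,"travel": [0,0,-0.5],"turn": [0,0,0]},
    {"claw": 0.5,"travel": [0,0,0],"turn": [0,0,0]},
    {"claw": 0.5,"travel": [0,0,0],"turn": [0,0,0]},
    {"claw": 0.5,"travel": [0,0,0],"turn": [0,0,0]},
    {"claw": 0.5,"travel": [0,0,0],"turn": [0,0,0]}
  ]
}}

```text
time_s: 20.52
ee_pos: [611.0, -157.0, 114.4]
tcp_rot: [0.0, -3.139, -0.002]
force: [-0.4, 0.2, -1.6]
width: 54.9
grasp_force: 26.6
```

Run:
```python
from h import *
F=[]
for i in range(5): F.append(r.sense()['force'][2]); r.read_camera("top")
print(np.round(F,2)); go((432,-357,60))
```

```text
[-1.63 -0.74 -0.37 -0.98 -0.96]
t 20.8 pos [ 611.7 -157.2  115.2] turn deg [ 0.02 -0.05  0.01] w 54.6 gf 26.6 F [ 0.54  0.18 -0.94]
(432, -357, 60) tool cm [ 17.97 -19.98   5.53]  world-aligned cm [ 17.97 -19.98   5.52]
```

About 0.7 N, so it is empty. It goes in the tray.

Emit:
{"fn": "move_arm", "kwargs": {
  "increments": [
    {"claw": 0.5,"travel": [0.7,-0.8,0],"turn": [0,0,0]},
    {"claw": 0.5,"travel": [1.5,-1.7,0],"turn": [0,0,0]},
    {"claw": 0.5,"travel": [1.8,-2.0,0],"turn": [0,0,0]},
    {"claw": 0.5,"travel": [2,-2.2,0],"turn": [0,0,0]},
    {"claw": 0.5,"travel": [2,-2.2,0],"turn": [0,0,0]},
    {"claw": 0.5,"travel": [2,-2.2,0],"turn": [0,0,0]},
    {"claw": 0.5,"travel": [2,-2.2,0],"turn": [0,0,0]},
    {"claw": 0.5,"travel": [2,-2.2,0],"turn": [0,0,0]},
    {"claw": 0.5,"travel": [1.7,-2,0],"turn": [0,0,0]},
    {"claw": 0.5,"travel": [1.3,-1.5,0],"turn": [0,0,0]},
    {"claw": 0.5,"travel": [0.9,-0.9,0.5],"turn": [0,0,0]},
    {"claw": 0.5,"travel": [0,0,1],"turn": [0,0,0]},
    {"claw": 0.5,"travel": [0,0,1.5],"turn": [0,0,0]},
    {"claw": 0.5,"travel": [0,0,1.5],"turn": [0,0,0]},
    {"claw": 0.5,"travel": [0,0,1.5],"turn": [0,0,0]},
    {"claw": 0.5,"travel": [0,0,1],"turn": [0,0,0]},
    {"claw": 0.5,"travel": [0,0,0.5],"turn": [0,0,0]},
    {"claw": 0.5,"travel": [0,0,0],"turn": [0,0,0]},
    {"claw": 0.5,"travel": [0,0,0],"turn": [0,0,0]},
    {"claw": 0.5,"travel": [0,0,0],"turn": [0,0,0]}
  ]
}}

```text
time_s: 22.43
ee_pos: [433.6, -356.6, 41.4]
tcp_rot: [-0.001, 3.14, -0.001]
force: [-0.7, 0.4, -0.8]
width: 54.9
grasp_force: 26.6
```

Emit:
{"fn": "move_arm", "kwargs": {
  "increments": [
    {"claw": 0.5,"travel": [0,0,0.2],"turn": [0,0,0]},
    {"claw": 0.5,"travel": [0,0,0.2],"turn": [0,0,0]},
    {"claw": 0.5,"travel": [0,0,0.1],"turn": [0,0,0]},
    {"claw": 0.5,"travel": [0,0,0.1],"turn": [0,0,0]},
    {"claw": 0.5,"travel": [0,0,0.1],"turn": [0,0,0]},
    {"claw": 0.5,"travel": [0,0,0],"turn": [0,0,0]},
    {"claw": 0.5,"travel": [0,0,0],"turn": [0,0,0]},
    {"claw": 0.5,"travel": [0,0,0],"turn": [0,0,0]}
  ]
}}

```text
time_s: 23.1
ee_pos: [432.9, -356.4, 33.8]
tcp_rot: [-0.0, 3.141, 0.0]
force: [0.9, 1.2, -0.6]
width: 54.8
grasp_force: 26.6
```

Emit:
{"fn": "move_arm", "kwargs": {
  "increments": [
    {"claw": 0.5,"travel": [0,0,0.1],"turn": [0,0,0]},
    {"claw": 0.5,"travel": [0,0,0.1],"turn": [0,0,0]},
    {"claw": 0.5,"travel": [0,0,0.1],"turn": [0,0,0]},
    {"claw": 0.5,"travel": [0,0,0],"turn": [0,0,0]},
    {"claw": 0.5,"travel": [0,0,0],"turn": [0,0,0]}
  ]
}}

```text
time_s: 23.52
ee_pos: [433.0, -356.3, 32.1]
tcp_rot: [-0.0, 3.141, -0.001]
force: [-1.4, 1.6, 9.2]
width: 54.9
grasp_force: 26.7
```

Emit:
{"fn": "move_arm", "kwargs": {
  "increments": [
    {"claw": -0.7,"travel": [0,0,0],"turn": [0,0,0]},
    {"claw": -0.7,"travel": [0,0,0],"turn": [0,0,0]},
    {"claw": -0.7,"travel": [0,0,0],"turn": [0,0,0]},
    {"claw": -0.7,"travel": [0,0,0],"turn": [0,0,0]},
    {"claw": -0.7,"travel": [0,0,-0.5],"turn": [0,0,0]},
    {"claw": -0.7,"travel": [0,0,-1],"turn": [0,0,0]},
    {"claw": -0.7,"travel": [0,0,-1.5],"turn": [0,0,0]},
    {"claw": -0.7,"travel": [0,0,-2],"turn": [0,0,0]},
    {"claw": -0.7,"travel": [0,0,-2],"turn": [0,0,0]},
    {"claw": -0.7,"travel": [0,0,-2],"turn": [0,0,0]},
    {"claw": -0.7,"travel": [0,1,-1],"turn": [0,0,0]},
    {"claw": -0.7,"travel": [0,2,0],"turn": [0,0,0]},
    {"claw": -0.7,"travel": [0,3,0],"turn": [0,0,0]},
    {"claw": -0.7,"travel": [0,3,0],"turn": [0,0,0]},
    {"claw": -0.7,"travel": [0,3,0],"turn": [0,0,0]},
    {"claw": -0.7,"travel": [0,3,0],"turn": [0,0,0]},
    {"claw": -0.7,"travel": [0,3,0],"turn": [0,0,0]},
    {"claw": -0.7,"travel": [0,3,0],"turn": [0,0,0]},
    {"claw": -0.7,"travel": [-0.2,3,0],"turn": [0,0,0]},
    {"claw": -0.7,"travel": [-0.3,3,0],"turn": [0,0,0]}
  ]
}}

```text
time_s: 25.18
ee_pos: [436.8, -84.2, 131.0]
tcp_rot: [-0.0, -3.141, -0.001]
force: [0.4, 0.5, 0.3]
width: 72.7
grasp_force: 0.0
```

Emit:
{"fn": "move_arm", "kwargs": {
  "increments": [
    {"claw": -0.7,"travel": [0,3,0],"turn": [0,0,0]},
    {"claw": -0.7,"travel": [0,2.5,0],"turn": [0,0,0]},
    {"claw": -0.7,"travel": [0,1.5,0],"turn": [0,0,0]},
    {"claw": -0.7,"travel": [0,0.5,1],"turn": [0,0,0]},
    {"claw": -0.7,"travel": [0,0,2],"turn": [0,0,0]},
    {"claw": -0.7,"travel": [0,0,1],"turn": [0,0,0]},
    {"claw": -0.7,"travel": [0,0,0],"turn": [0,0,0]},
    {"claw": -0.7,"travel": [0,0,0],"turn": [0,0,0]},
    {"claw": -0.7,"travel": [0,0,0],"turn": [0,0,0]}
  ]
}}

```text
time_s: 25.93
ee_pos: [438.1, -11.2, 91.4]
tcp_rot: [-0.0, 3.141, -0.0]
force: [0.8, 0.9, 0.4]
width: 72.6
grasp_force: 0.0
```

Run:
```python
from h import *
im=r.read_camera("top");r.read_camera("top")
go((438.6,-11.2,8))
cv2.imwrite("pics/t4.png",cv2.resize(im[130:290,300:500],None,fx=3.5,fy=3.5,interpolation=cv2.INTER_CUBIC)[:,:,::-1])
```

```text
t 26.0 pos [438.5 -11.4  91.6] turn deg [-0.01  0.1  -0.01] w 72.5 gf 0.0 F [0.81 0.17 0.22]
(438.6, -11.2, 8) tool cm [0.   0.03 8.36]  world-aligned cm [-0.01  0.02  8.36]
```

View pics/t4.png

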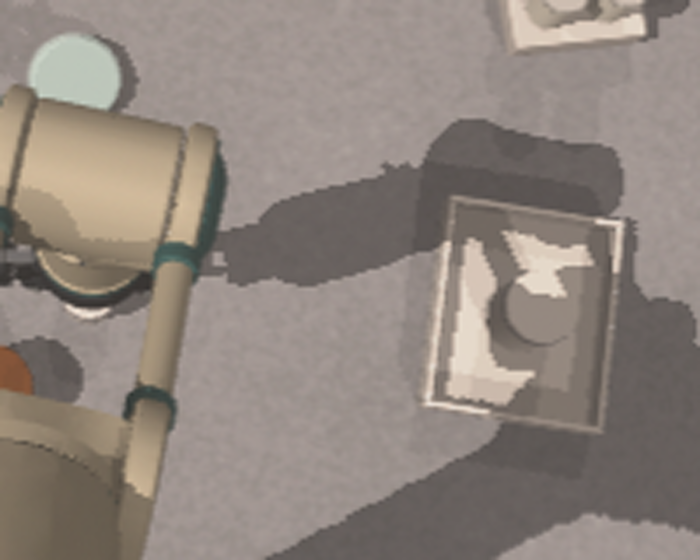

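The crop shows the empty tub upright mid-tray, with its lid at (540,305). Now I'll grasp the small tub.

Emit:
{"fn": "move_arm", "kwargs": {
  "increments": [
    {"claw": -0.7,"travel": [0,0.02,1],"turn": [0,0,0]},
    {"claw": -0.7,"travel": [0,0,1.5],"turn": [0,0,0]},
    {"claw": -0.7,"travel": [0,0,1.5],"turn": [0,0,0]},
    {"claw": -0.7,"travel": [0,0,1.5],"turn": [0,0,0]},
    {"claw": -0.7,"travel": [0,0,1.5],"turn": [0,0,0]},
    {"claw": -0.7,"travel": [0,0,1],"turn": [0,0,0]},
    {"claw": -0.7,"travel": [0,0,0.3],"turn": [0,0,0]},
    {"claw": -0.7,"travel": [0,0,0],"turn": [0,0,0]},
    {"claw": 0.7,"travel": [0,0,0],"turn": [0,0,0]},
    {"claw": 0.7,"travel": [0,0,0],"turn": [0,0,0]},
    {"claw": 0.7,"travel": [0,0,0],"turn": [0,0,0]},
    {"claw": 0.7,"travel": [0,0,0],"turn": [0,0,0]},
    {"claw": 0.7,"travel": [0,0,0],"turn": [0,0,0]},
    {"claw": 0.7,"travel": [0,0,0],"turn": [0,0,0]},
    {"claw": 0.7,"travel": [0,0,0],"turn": [0,0,0]}
  ]
}}

```text
time_s: 27.28
ee_pos: [438.7, -11.3, 8.7]
tcp_rot: [-0.0, 3.139, -0.001]
force: [-0.8, 0.2, 6.3]
width: 43.3
grasp_force: 25.5
```

Emit:
{"fn": "move_arm", "kwargs": {
  "increments": [
    {"claw": 0.7,"travel": [0,0,-0.5],"turn": [0,0,0]},
    {"claw": 0.7,"travel": [0,0,-1.5],"turn": [0,0,0]},
    {"claw": 0.7,"travel": [0,0,-2],"turn": [0,0,0]},
    {"claw": 0.7,"travel": [0,0,-2.5],"turn": [0,0,0]},
    {"claw": 0.7,"travel": [0,0,-2.5],"turn": [0,0,0]},
    {"claw": 0.7,"travel": [0,0,-2.5],"turn": [0,0,0]},
    {"claw": 0.7,"travel": [0,0.5,-2.5],"turn": [0,0,0]},
    {"claw": 0.7,"travel": [0,1,-2.5],"turn": [0,0,0]},
    {"claw": 0.7,"travel": [0,1.5,-1.5],"turn": [0,0,0]},
    {"claw": 0.7,"travel": [0,2,-1],"turn": [0,0,0]},
    {"claw": 0.7,"travel": [0,2.4,0],"turn": [0,0,0]},
    {"claw": 0.7,"travel": [0,2.4,0],"turn": [0,0,0]},
    {"claw": 0.7,"travel": [0,2.4,0],"turn": [0,0,0]},
    {"claw": 0.7,"travel": [0.1,2.4,0],"turn": [0,0,0]},
    {"claw": 0.7,"travel": [0.1,2.4,0],"turn": [0,0,0]},
    {"claw": 0.7,"travel": [0,2.4,0],"turn": [0,0,0]},
    {"claw": 0.7,"travel": [0,2.4,0],"turn": [0,0,0]},
    {"claw": 0.7,"travel": [0,2.4,0],"turn": [0,0,0]},
    {"claw": 0.7,"travel": [0,2.4,0],"turn": [0,0,0]},
    {"claw": 0.7,"travel": [0,2.4,0],"turn": [0,0,0]}
  ]
}}

```text
time_s: 28.95
ee_pos: [435.2, 279.9, 197.9]
tcp_rot: [0.001, -3.141, 0.0]
force: [0.1, -0.2, -0.6]
width: 43.1
grasp_force: 25.6
```

Emit:
{"fn": "move_arm", "kwargs": {
  "increments": [
    {"claw": 0.7,"travel": [0,2.4,0],"turn": [0,0,0]},
    {"claw": 0.7,"travel": [0,2,0],"turn": [0,0,0]},
    {"claw": 0.7,"travel": [0,1.5,0],"turn": [0,0,0]},
    {"claw": 0.7,"travel": [0,1,0],"turn": [0,0,0]},
    {"claw": 0.7,"travel": [0,0.5,0],"turn": [0,0,0]},
    {"claw": 0.7,"travel": [0,0,0],"turn": [0,0,0]},
    {"claw": 0.7,"travel": [0,0,0],"turn": [0,0,0]},
    {"claw": 0.7,"travel": [0,0,0],"turn": [0,0,0]},
    {"claw": 0.7,"travel": [0,0,0],"turn": [0,0,0]}
  ]
}}

```text
time_s: 29.7
ee_pos: [435.9, 351.9, 197.9]
tcp_rot: [-0.001, -3.142, 0.001]
force: [-0.0, 0.3, -0.3]
width: 43.3
grasp_force: 25.6
```

Run:
```python
from h import *
r.read_camera("top");r.read_camera("top")
go((436.8,370.4,146))
```

```text
t 29.8 pos [435.9 352.1 197.9] turn deg [-0.01  0.   -0.05] w 43.1 gf 25.6 F [ 0.13  0.11 -0.94]
(436.8, 370.4, 146) tool cm [-0.09  1.83  5.19]  world-aligned cm [-0.09  1.83  5.19]
```

Emit:
{"fn": "move_arm", "kwargs": {
  "increments": [
    {"claw": 0.7,"travel": [-0.09,0.6,0],"turn": [0,0,0]},
    {"claw": 0.7,"travel": [0,0.8,0],"turn": [0,0,0]},
    {"claw": 0.7,"travel": [0,0.43,0.5],"turn": [0,0,0]},
    {"claw": 0.7,"travel": [0,0,1],"turn": [0,0,0]},
    {"claw": 0.7,"travel": [0,0,1.2],"turn": [0,0,0]},
    {"claw": 0.7,"travel": [0,0,1],"turn": [0,0,0]},
    {"claw": 0.7,"travel": [0,0,0.8],"turn": [0,0,0]},
    {"claw": 0.7,"travel": [0,0,0.4],"turn": [0,0,0]},
    {"claw": 0.7,"travel": [0,0,0.2],"turn": [0,0,0]},
    {"claw": 0.7,"travel": [0,0,0.1],"turn": [0,0,0]},
    {"claw": 0.7,"travel": [0,0,0],"turn": [0,0,0]},
    {"claw": 0.7,"travel": [0,0,0],"turn": [0,0,0]},
    {"claw": 0.7,"travel": [0,0,0],"turn": [0,0,0]},
    {"claw": 0.7,"travel": [0,0,0],"turn": [0,0,0]}
  ]
}}

```text
time_s: 30.97
ee_pos: [436.9, 371.3, 146.3]
tcp_rot: [-0.0, 3.141, 0.001]
force: [0.4, -0.2, -0.5]
width: 43.4
grasp_force: 25.6
```

Emit:
{"fn": "move_arm", "kwargs": {
  "increments": [
    {"claw": 0.7,"travel": [0,0,0.1],"turn": [0,0,0]},
    {"claw": 0.7,"travel": [0,0,0.1],"turn": [0,0,0]},
    {"claw": 0.7,"travel": [0,0,0],"turn": [0,0,0]},
    {"claw": 0.7,"travel": [0,0,0],"turn": [0,0,0]},
    {"claw": 0.7,"travel": [0,0,0],"turn": [0,0,0]}
  ]
}}

```text
time_s: 31.38
ee_pos: [436.7, 371.2, 143.8]
tcp_rot: [-0.0, 3.142, 0.0]
force: [0.0, -0.4, -1.0]
width: 43.1
grasp_force: 25.6
```

Emit:
{"fn": "move_arm", "kwargs": {
  "increments": [
    {"claw": 0.7,"travel": [0,-0.05,0.1],"turn": [0,0,0]},
    {"claw": 0.7,"travel": [0,0,0.05],"turn": [0,0,0]},
    {"claw": 0.7,"travel": [0,0,0],"turn": [0,0,0]},
    {"claw": 0.7,"travel": [0,0,0],"turn": [0,0,0]},
    {"claw": 0.7,"travel": [0,0,0],"turn": [0,0,0]}
  ]
}}

```text
time_s: 31.8
ee_pos: [436.9, 370.8, 142.8]
tcp_rot: [-0.0, 3.141, 0.001]
force: [-1.4, 0.1, 3.5]
width: 43.1
grasp_force: 25.9
```

Emit:
{"fn": "move_arm", "kwargs": {
  "increments": [
    {"claw": -0.7,"travel": [0,0,0],"turn": [0,0,0]},
    {"claw": -0.7,"travel": [0,0,0],"turn": [0,0,0]},
    {"claw": -0.7,"travel": [0,0,0],"turn": [0,0,0]},
    {"claw": -0.7,"travel": [0,0,0],"turn": [0,0,0]},
    {"claw": -0.7,"travel": [0,0,0],"turn": [0,0,0]},
    {"claw": -0.7,"travel": [0,0,-0.5],"turn": [0,0,0]},
    {"claw": -0.7,"travel": [0,0,-1],"turn": [0,0,0]},
    {"claw": -0.7,"travel": [0,0,-1.5],"turn": [0,0,0]},
    {"claw": -0.7,"travel": [0,0,-2],"turn": [0,0,0]},
    {"claw": -0.7,"travel": [0,0,-2],"turn": [0,0,0]},
    {"claw": -0.7,"travel": [0,0,-1],"turn": [0,0,0]},
    {"claw": -0.7,"travel": [0,-2,0],"turn": [0,0,0]},
    {"claw": -0.7,"travel": [0,-3,0],"turn": [0,0,0]},
    {"claw": -0.7,"travel": [0,-3,0],"turn": [0,0,0]},
    {"claw": -0.7,"travel": [0,-3,0],"turn": [0,0,0]},
    {"claw": -0.7,"travel": [0,-3,0],"turn": [0,0,0]},
    {"claw": -0.7,"travel": [0,-3,0],"turn": [0,0,0]},
    {"claw": -0.7,"travel": [0,-3,0],"turn": [0,0,0]},
    {"claw": -0.7,"travel": [0,-1,0],"turn": [0,0,0]},
    {"claw": -0.7,"travel": [0,0,0],"turn": [0,0,0]}
  ]
}}

```text
time_s: 33.47
ee_pos: [436.7, 158.9, 222.8]
tcp_rot: [0.005, 3.141, -0.0]
force: [-0.4, 0.2, -0.7]
width: 72.8
grasp_force: 0.0
```

Emit:
{"fn": "move_arm", "kwargs": {
  "increments": [
    {"claw": -0.7,"travel": [0,-1,0],"turn": [0,0,0]},
    {"claw": -0.7,"travel": [0,-2,0],"turn": [0,0,0]},
    {"claw": -0.7,"travel": [0,-2,0],"turn": [0,0,0]},
    {"claw": -0.7,"travel": [0,-2,0],"turn": [0,0,0]},
    {"claw": -0.7,"travel": [0,-2,0],"turn": [0,0,0]},
    {"claw": -0.7,"travel": [0,-2,0],"turn": [0,0,0]},
    {"claw": -0.7,"travel": [0,-1,0],"turn": [0,0,0]},
    {"claw": -0.7,"travel": [0,0,0],"turn": [0,0,0]},
    {"claw": -0.7,"travel": [0,0,0],"turn": [0,0,0]}
  ]
}}

```text
time_s: 34.22
ee_pos: [437.0, 41.4, 222.3]
tcp_rot: [0.001, 3.142, 0.002]
force: [0.2, 0.1, -0.4]
width: 72.4
grasp_force: 0.0
```

Run:
```python
from h import *
im=r.read_camera("top");s=r.read_camera("side");go()
b,t=blob(im,(170,201),16);w=cast("top",b,174)[:,:2].astype(np.float32);print(t,cv2.fitEllipse(w))
a=cv2.resize(im[120:270,140:500],(790,329),interpolation=cv2.INTER_CUBIC)
b=cv2.resize(s[90:330,170:470],(320,256),interpolation=cv2.INTER_CUBIC)
c=cv2.resize(s[100:190,200:350],(427,256),interpolation=cv2.INTER_CUBIC)
o=np.zeros((590,790,3),np.uint8);o[:329]=a;o[330:586,:320]=b;o[330:586,340:767]=c
cv2.imwrite("pics/end.png",o[:,:,::-1])
```

```text
t 34.3 pos [436.8  41.8 222.3] turn deg [0.06 0.   0.06] w 72.4 gf 0.0 F [-0.07 -0.08  0.11]
165.0 ((436.32135009765625, 371.3194274902344), (42.947906494140625, 43.70347595214844), 163.5367431640625)
```

View pics/end.png

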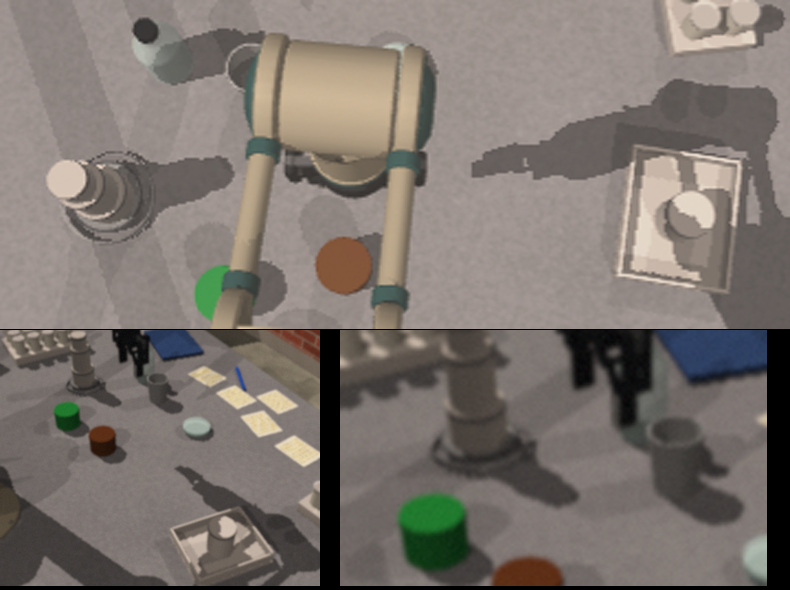

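The picture shows the stack upright on the plate, with its top lid at (68,180) and the small tub within 1 mm of the tall tub's axis. The empty tub is upright in the tray at (690,213), and the bystanders haven't moved. Handing in.

```bash
python3 -c "
from rig import r
print(r.hand_in())"
```

```text
the job is handed in; nothing more can be done
None
```

I handed the job in at about 34 s; the pass or fail result wasn't shown. The last pictures show the wide, full tall and small tubs stacked on the plate, each within about 2 mm of the one below, the empty tall tub upright in the tray, and the beaker, dish and bottle not disturbed.

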